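Sound a two-key chord on the piano keyframe

ROBOT

A 6-joint arm with a two-finger parallel gripper is mounted at the origin on the work surface. World frame = base frame: x ahead of the robot, y to its left, z up, the work surface at z = 0. Lengths are in m, angles in rad, forces in N, time in s.
With the tool pointing down it reaches from about 0.275 to 0.975 m from the base axis. Payload 8.4 kg.
Tool frame: the origin (TCP) lies on the centre line of the jaws, within the pads' length; the fingertips stand 17 mm ahead of it and the grasp point (between the pads) lies 2 mm behind it; z points along the fingers, y is the direction in which the jaws open and shut (so a half turn about z gives the same grasp; the last joint's range is limited). The gripper opens to 92 mm and grips with 3 to 60 N. Pads are 20 mm wide; open, the fingers measure 128 mm over their backs; the gripper's body (75 mm by 189 mm) begins 69 mm behind the grasp point.
Start: joints at [-1.251, 0.353, 1.633, -0, 1.155, -0.002], TCP at [0.198, -0.593, 0.232] pointing down, gripper open.
Joint ranges: [-2.63, 2.63], [-0.92, 2.1], [0.06, 2.66], [-1.3, 4.44], [0, 2.69], [-3.02, 3.02]. Speed limits (rad/s): [2.22, 2.22, 2.79, 3.14, 3.14, 3.14].

INTERFACE

Orientations are given as a unit quaternion [x, y, z, w].
In Python, from cell import telemetry, vision, job gives the robot as it stands.
- The arm moves only by the shell command python3 -m handwheel 'ROWS'. ROWS is JSON, a list of rows, each a list of 5 numbers: the shift along the tool's x, y, z in mm, then the turn about the tool's z in degrees, then the closure, from -1 (fully open) to 1 (shut). In form: [[dx, dy, dz, spin, hand], ...]. A call has 1 to 20 rows; each row is the pose to reach, as a shift and turn from the pose commanded when the call began, along the tool's axes at that moment; what a row does not reach only later rows make up. A row lasts 1/8 s, in which the tool goes at most 62.5 mm and 10.7 degrees, less where a joint would pass 70% of its speed; a pose out of reach is approached as far as the arm can. A call with a gripper value outside its range is refused whole. The fingers move at their own pace and stop on an object; the grip force is fixed at half the most. Time passes only in rows, so rows that repeat a pose let the fingers close. It gives the time, the measured TCP pose, the force and the opening at its end, in the units of the state.
- telemetry.state(): the state, without advancing time (a new reading comes with each control period).
- vision.grab_frame(name): name is "side" or "top"; returns (picture, depth): 420x560x3 uint8, blue, green, red; 420x560 float32, m along the optical axis (not along the pixel's ray), 0 where there is no reading.
- vision.camera_info(name): a dict with "fx", "fy", "cx", "cy" (pixels), "k1" (the pictures are not rectified: a ray, as slopes to the right and down, at radius r is drawn at 1 + k1 r^2 times it, then the intrinsics apply), "extrinsics" (4x4, takes a point from camera to world coordinates). Camera axes: x right, y down, z forward; pixel columns grow to the right and rows downward; lengths in m; the calibration is good to about 2 mm. A picture is of the moment at which its call begins. camera_info takes no time and is no camera call.
- job.close_job(): hands the job in, once; it reports no verdict.
The state is a dict: "time": time; "qpos": joint angles; "qd": joint speeds; "joint_torque": joint torques, N m; "ee_pos": TCP position; "eef_rot": TCP orientation; "ft_force": force on the tool from outside, world axes, zero at the start; "moment": the same for the moment, N m; "finger_gap": finger opening in m.
Only numpy, scipy, OpenCV 4.12 (cv2) and the standard library are available. Lean on these libraries where they do the work, as an engineer would, in place of code of your own. Each camera call takes 0.05 s, during which the arm holds its last target.

TASK

Four white piano keys are fitted in the keyframe on the bench, and the tall wooden dip block stands in one of the gaps between them. With one fingertip on each, press the two white keys directly left and right of that block all the way down together, hold both down for a good two seconds, then let both rise and move clear. Do not press the other two keys, and do not lift, shift or topple the block or anything else.

Things in the scene. Friction and masses are not known exactly. Their poses are not given: they have to be found in the camera images.
- keyframe: Fixed wooden keyboard frame, 250 x 250 mm, origin at the centre of its underside; own x runs along the keys from front to back, away from the robot, turned by up to 0.3 rad. Bed top 25 mm, cheeks 45, front slip 32, back beam 64 mm above the bench. Four white keys lie along x at own y -70.5, -23.5, +23.5, +70.5 mm; the three 24 mm gaps between are where keys are taken out.
- dip_block: Loose upright hardwood block, 40 mm (x) by 16 by 60 mm high, origin at the centre of its underside. Stands on the bed in one of the three gaps (own y of the frame about -47, 0 or +47 mm), 20 mm to the front of the frame's centre, 25 mm higher than the key tops. The keys directly left and right of it are to be pressed. It must stay where it stands.
- dip_block_center (a point): Centre of the dip block, 30 mm above its underside.
- brass_weight: Loose brass cylinder, 18 mm across, 45 mm high, standing in another gap; origin at the centre of its underside. Leave it.
- rubber_chock: Loose black rubber post, 16 by 16 by 42 mm, standing in the remaining gap; origin at the centre of its underside. Leave it.
- spare_key: Loose piano key lying on the bench at the left of the frame, 220 mm long, 22 mm wide, 18 mm high. Leave it.
- screwdriver: Loose screwdriver lying on the bench at the right of the frame. Leave it.
- glue_bottle: Loose white bottle, 52 mm across, 130 mm high, on the bench at the right; origin at the centre of its underside. Leave it.
- pin_jar: Loose lidded jar, 64 mm across, 75 mm high, on the bench at the left; origin at the centre of its underside. Leave it.
- mug: Loose mug, 76 mm across, 90 mm high, on the bench at the right; origin at the centre of its underside. Leave it.
- key0_press (a point): Point to press on the rightmost (own y of the frame -70.5 mm) white key: centre of its width on its flat top, 25 mm behind its front edge, 60 mm above the bench when the key is up. The white top is 22 mm wide and 120 mm long. The front 70 mm of the keys is free of things; right and left as seen from the robot.
- key0 (a joint): Tilt of the rightmost (own y of the frame -70.5 mm) key about its hinge at the back, rad: 0 up, 0.055 fully down against its stop (press point then 9.6 mm lower). Its spring resists at the press point with about 1 N at first and 2.6 N fully down, and lifts it again when let go.
- key1_press (a point): Point to press on the second from the right (-23.5 mm) white key: centre of its width on its flat top, 25 mm behind its front edge, 60 mm above the bench when the key is up. The white top is 22 mm wide and 120 mm long. The front 70 mm of the keys is free of things; right and left as seen from the robot.
- key1 (a joint): Tilt of the second from the right (-23.5 mm) key about its hinge at the back, rad: 0 up, 0.055 fully down against its stop (press point then 9.6 mm lower). Its spring resists at the press point with about 1 N at first and 2.6 N fully down, and lifts it again when let go.
- key2_press (a point): Point to press on the second from the left (+23.5 mm) white key: centre of its width on its flat top, 25 mm behind its front edge, 60 mm above the bench when the key is up. The white top is 22 mm wide and 120 mm long. The front 70 mm of the keys is free of things; right and left as seen from the robot.
- key2 (a joint): Tilt of the second from the left (+23.5 mm) key about its hinge at the back, rad: 0 up, 0.055 fully down against its stop (press point then 9.6 mm lower). Its spring resists at the press point with about 1 N at first and 2.6 N fully down, and lifts it again when let go.
- key3_press (a point): Point to press on the leftmost (+70.5 mm) white key: centre of its width on its flat top, 25 mm behind its front edge, 60 mm above the bench when the key is up. The white top is 22 mm wide and 120 mm long. The front 70 mm of the keys is free of things; right and left as seen from the robot.
- key3 (a joint): Tilt of the leftmost (+70.5 mm) key about its hinge at the back, rad: 0 up, 0.055 fully down against its stop (press point then 9.6 mm lower). Its spring resists at the press point with about 1 N at first and 2.6 N fully down, and lifts it again when let go.

How it is judged:
On the way:
1. both keys beside the dip block are held down together by the fingers for two seconds, the other two keys up (((y of dip_block_center in the frame of keyframe below -0.0235 m and value of joint each of key0, key1 above 0.042 rad and value of joint each of key2, key3 below 0.015 rad and contact force between the fingers and key0 above 0.4 N and contact force between the fingers and key1 above 0.4 N) or (y of dip_block_center in the frame of keyframe between -0.0235 and 0.0235 m and value of joint each of key1, key2 above 0.042 rad and value of joint each of key0, key3 below 0.015 rad and contact force between the fingers and key1 above 0.4 N and contact force between the fingers and key2 above 0.4 N) or (y of dip_block_center in the frame of keyframe above 0.0235 m and value of joint each of key2, key3 above 0.042 rad and value of joint each of key0, key1 below 0.015 rad and contact force between the fingers and key2 above 0.4 N and contact force between the fingers and key3 above 0.4 N))), for 2 s.
At the end, for the whole second after the job is handed in: After the fingers held both keys beside the dip block down (beyond 0.042 rad) for 2.0 s, all four keys are up (below 0.010 rad), the block stands upright within 12 mm of its start, weight and chock within 15 mm and the other loose things within 30 mm of theirs (value of joint each of key0, key1, key2, key3 below 0.01 rad and distance of dip_block_center from where it was at the start of the episode below 0.012 m and angle between dip_block_center's own z axis and vertical below 0.15 rad and distance of each of brass_weight, rubber_chock from where it was at the start of the episode below 0.015 m and distance of each of spare_key, screwdriver, glue_bottle, pin_jar, mug from where it was at the start of the episode below 0.03 m and linear speed of dip_block below 0.02 m/s); the robot touches nothing.
It fails at once if one of the other two keys was pressed (beyond 0.020 rad) ((y of dip_block_center in the frame of keyframe below -0.0235 m and value of joint any of key2, key3 above 0.02 rad) or (y of dip_block_center in the frame of keyframe between -0.0235 and 0.0235 m and value of joint any of key0, key3 above 0.02 rad) or (y of dip_block_center in the frame of keyframe above 0.0235 m and value of joint any of key0, key1 above 0.02 rad)).
It fails at once if one key of the pair was pressed down alone (beyond 0.042 rad while the other was still below 0.012 rad) ((y of dip_block_center in the frame of keyframe below -0.0235 m and ((value of joint key0 above 0.042 rad and value of joint key1 below 0.012 rad) or (value of joint key1 above 0.042 rad and value of joint key0 below 0.012 rad))) or (y of dip_block_center in the frame of keyframe between -0.0235 and 0.0235 m and ((value of joint key1 above 0.042 rad and value of joint key2 below 0.012 rad) or (value of joint key2 above 0.042 rad and value of joint key1 below 0.012 rad))) or (y of dip_block_center in the frame of keyframe above 0.0235 m and ((value of joint key2 above 0.042 rad and value of joint key3 below 0.012 rad) or (value of joint key3 above 0.042 rad and value of joint key2 below 0.012 rad)))).
It fails at once if the dip block was lifted, shifted by more than 15 mm or tipped (distance of dip_block_center from where it was at the start of the episode above 0.015 m or angle between dip_block_center's own z axis and vertical above 0.25 rad).
It fails at once if another loose thing was lifted or moved (weight or chock 20 mm, the rest 35 mm) (distance of any of brass_weight, rubber_chock from where it was at the start of the episode above 0.02 m or distance of any of spare_key, screwdriver, glue_bottle, pin_jar, mug from where it was at the start of the episode above 0.035 m).
It also fails if it takes over 45 s, if anything falls off the work surface, if the arm or the gripper's body presses on something with over 40 N, if the wrist force passes 120 N, or if a joint passes its speed limit or range.

## Working session

There is one attempt and no reset: what is moved stays moved. The work goes in short steps, Python scripts to look and compute and a shell command to move; the robot and the scene stay as the last step left them, time stands still between calls to the robot, and variables do not carry over. Pictures are saved under pics/ and viewed, and the job is handed in when it is done.

```bash
mkdir -p pics; python3 - <<'E'
from cell import telemetry, vision
import cv2,numpy as np
s=telemetry.state(); print(s)
for n in("top","side"):
    p,d=vision.grab_frame(n); cv2.imwrite(f"pics/{n}0.png",p); np.save(f"pics/{n}0d.npy",d); print(n,vision.camera_info(n))
E
```

```text
{'time': 0.0, 'qpos': array([-1.25133311e+00,  3.53627870e-01,  1.63416701e+00,  2.77855852e-05,
        1.15525575e+00, -2.42097948e-03]), 'qd': array([-0.00082343,  0.00011076,  0.00089055, -0.00028169, -0.00025448,
        0.00073295]), 'joint_torque': array([ 2.10810300e-03, -5.93826878e+01, -3.34213293e+01,  6.97330548e-02,
        2.35864782e-02, -1.30730446e-04]), 'ee_pos': array([ 0.19755625, -0.59241485,  0.23086231]), 'eef_rot': array([ 9.87077390e-01,  1.60242611e-01, -1.02529568e-04, -7.21853851e-04]), 'ft_force': array([-0.1794737 ,  0.78656054,  1.04885619]), 'moment': array([-0.01528224, -0.04714794,  0.02650827]), 'finger_gap': 0.09206647796082329}
top {'fx': 406.01378751695137, 'fy': 406.01378751695137, 'cx': 279.47529692465656, 'cy': 206.58782378492336, 'k1': -0.0065972300528088865, 'extrinsics': array([[-0.03022272, -0.99466159,  0.09866567,  0.48579158],
       [-0.99939638,  0.02837894, -0.02003771,  0.01479404],
       [ 0.01713071, -0.09921171, -0.99491888,  1.03645708],
       [ 0.        ,  0.        ,  0.        ,  1.        ]])}
side {'fx': 488.76106321213035, 'fy': 488.76106321213035, 'cx': 281.8543557720928, 'cy': 207.3898025471594, 'k1': -0.06419404796607985, 'extrinsics': array([[-0.81255816, -0.37534722,  0.44594137,  0.0283686 ],
       [-0.58256973,  0.54793511, -0.60031627,  0.73757139],
       [-0.01901989, -0.74758382, -0.66389507,  0.89331301],
       [ 0.        ,  0.        ,  0.        ,  1.        ]])}
```

View pics/top0.png

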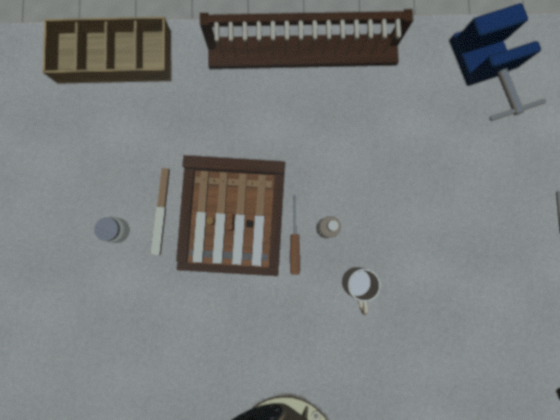

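View pics/side0.png

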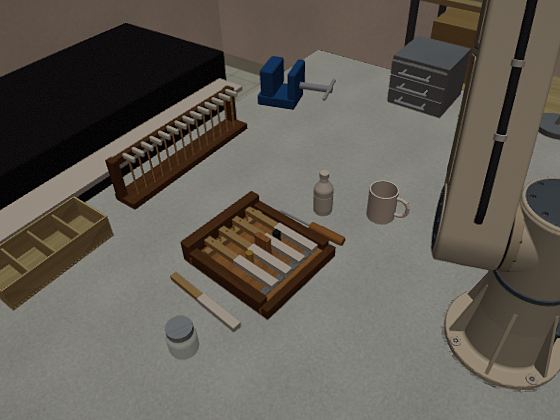

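The top view shows the frame at about (230,215) with four white keys. I'll zoom in to identify what stands in each gap.

```bash
python3 - <<'E'
import cv2,numpy as np
a=cv2.imread("pics/top0.png")[150:280,170:300]; b=cv2.imread("pics/side0.png")[185:320,175:345]
cv2.imwrite("pics/z.png",np.hstack([cv2.resize(a,(400,400),interpolation=2),cv2.resize(b,(400,400),interpolation=2)]))
E
```

```text
(no output)
```

View pics/z.png

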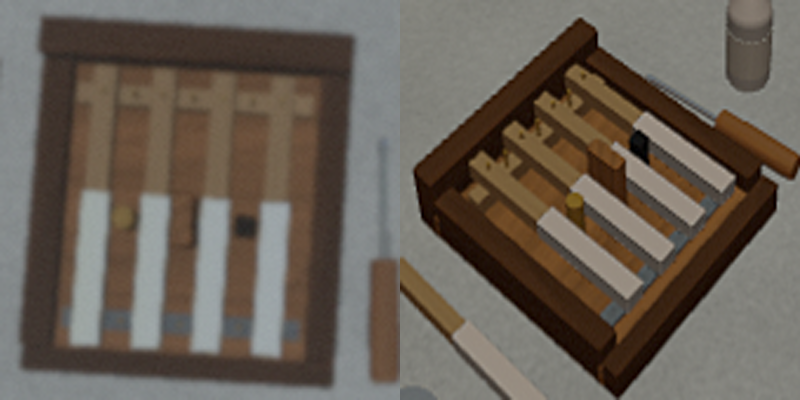

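The side view shows the tall block in the middle gap, between the 2nd and 3rd keys, so the pair is key1 and key2. The brass weight is in the left gap and the chock in the right. Next I'll measure the key positions.

```bash
cat > h.py <<'E'
import cv2,numpy as np
from cell import vision,telemetry
def cast(n,uv,z):
    c=vision.camera_info(n); K=np.array([[c['fx'],0,c['cx']],[0,c['fy'],c['cy']],[0,0,1.]])
    r=cv2.undistortPoints(np.float64(uv).reshape(-1,1,2),K,np.array([c['k1'],0,0,0.])).reshape(-1,2)
    E=np.array(c['extrinsics']); d=np.c_[r,np.ones(len(r))]@E[:3,:3].T; o=E[:3,3]
    return o+d*((z-o[2])/d[:,2])[:,None]
E
python3 - <<'E'
from h import *
for n,(x0,y0,x1,y1) in {"top":(185,175,285,275),"side":(190,195,335,310)}.items():
    im=cv2.imread(f"pics/{n}0.png"); h=cv2.cvtColor(im,cv2.COLOR_BGR2HSV)
    m=((h[...,1]<(60))&(h[...,2]>(150 if n=="top" else 110))).astype(np.uint8)
    q=np.zeros_like(m); q[y0:y1,x0:x1]=m[y0:y1,x0:x1]
    k,l,st,ce=cv2.connectedComponentsWithStats(q)
    for i in range(1,k):
        if st[i,4]<150: continue
        ys,xs=np.nonzero(l==i); P=cast(n,np.c_[xs,ys],0.06)[:,:2].astype(np.float32)
        (c,wh,a)=cv2.minAreaRect(P); b=cv2.boxPoints((c,wh,a))
        vx=cv2.fitLine(P,cv2.DIST_L2,0,.01,.01).ravel()[:2]; vx*=np.sign(vx[0])
        t=(P-P.mean(0))@vx
        print(n,st[i,4],ce[i].round(1),"cen",P.mean(0).round(4),"yaw",np.arctan2(vx[1],vx[0]).round(4),"wh",np.round(wh,4),"ext",t.min().round(4),t.max().round(4))
E
```

```text
top 342 [198.7 236.7] cen [0.5159 0.1906] yaw -0.0901 wh [0.0171 0.1132] ext -0.0559 0.0572
top 343 [218.3 237.8] cen [0.5119 0.1437] yaw -0.088 wh [0.0172 0.1147] ext -0.0575 0.0572
top 343 [237.9 239.3] cen [0.5068 0.0971] yaw -0.0863 wh [0.0175 0.1146] ext -0.0563 0.0584
top 341 [257.5 240.5] cen [0.5025 0.0502] yaw -0.0919 wh [0.0173 0.113 ] ext -0.056 0.057
side 1098 [207.8 207.8] cen [0.7451 0.0927] yaw 1.5551 wh [0.1418 0.1439] ext -0.0912 0.0944
side 1299 [299.9 208.3] cen [ 0.5491 -0.0394] yaw 0.0712 wh [0.1981 0.1356] ext -0.1141 0.1187
side 319 [295.5 235.9] cen [0.5013 0.0495] yaw -0.0933 wh [0.0219 0.1189] ext -0.0577 0.0612
side 296 [285.2 248. ] cen [0.4982 0.0963] yaw -0.1292 wh [0.022  0.1185] ext -0.0501 0.0685
side 365 [269.4 258.1] cen [0.5097 0.1432] yaw -0.0936 wh [0.0221 0.1186] ext -0.057 0.0615
side 401 [255.5 270.1] cen [0.5139 0.1901] yaw -0.0883 wh [0.0226 0.1198] ext -0.0584 0.0613
side 1495 [315.9 291.7] cen [0.3688 0.1637] yaw 1.562 wh [0.1918 0.088 ] ext -0.1075 0.0835
side 1167 [214.1 293.1] cen [0.5474 0.2929] yaw -0.1157 wh [0.0575 0.1915] ext -0.0903 0.1011
```

```bash
python3 -m handwheel '[[17,-21,0,1,-1],[51,-62,0,3,-0.5],[85,-103,0,5,0],[119,-144,0,7,0.37],[153,-185,0,9,0.37],[187,-226,0,11,0.37],[221,-267,0,13,0.37],[255,-308,0,15,0.37],[289,-349,0,17,0.37],[323,-391,0,18,0.37],[357,-432,0,19,0.37],[391,-473,0,20,0.37],[425,-514,0,21,0.37],[455,-551,0,22,0.37],[475,-575,0,23,0.37],[485,-587,0,23.6,0.37],[488.6,-591.5,0,23.6,0.37],[488.6,-591.5,0,23.6,0.37],[488.6,-591.5,0,23.6,0.37],[488.6,-591.5,0,23.6,0.37]]'
python3 - <<'E'
from h import *
s=telemetry.state();q=s['eef_rot'];print(s['ee_pos'],2*np.arctan2(q[1],q[0]),s['finger_gap'],s['ft_force'],q)
E
```

```text
time: 2.6
ee_pos: [0.474, 0.1221, 0.2317]
eef_rot: [0.999, -0.045, 0.0, 0.0]
ft_force: [0.3, 0.7, -0.7]
finger_gap: 0.0289
[0.47398092 0.12206853 0.23168524] -0.09098644170387125 0.028947295226962207 [ 0.25181503  0.69757993 -0.67771365] [ 9.98965361e-01 -4.54775300e-02  4.74515535e-05  1.63563956e-05]
```

```bash
python3 -m handwheel '[[0,-1,10,0,0.37],[0,-1,30,0,0.37],[0,-1,55,0,0.37],[0,-1,80,0,0.37],[0,-1,105,0,0.37],[0,-1,120,0,0.37],[0,-1,130,0,0.37],[0,-1,135,0,0.37],[0,-1,135,0,0.37],[0,-1,135,0,0.37]]'
python3 - <<'E'
from h import *
a,_=vision.grab_frame("top"); b,_=vision.grab_frame("side")
a=a[150:300,150:320]; b=b[185:320,175:345]
cv2.imwrite("pics/z1.png",np.hstack([cv2.resize(a,(400,400),interpolation=2),cv2.resize(b,(400,400),interpolation=2)]))
E
```

```text
time: 3.85
ee_pos: [0.4746, 0.1239, 0.0971]
eef_rot: [0.999, -0.045, 0.0, -0.0]
ft_force: [0.2, 0.7, 0.3]
finger_gap: 0.0289
```

View pics/z1.png

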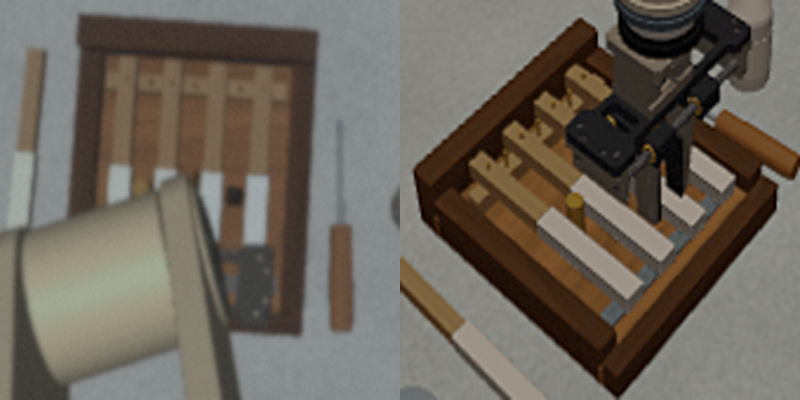

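The side view shows both fingertips about 20 mm above the keys. I'll overlay the expected tip outlines and the key rectangles to check the alignment.

```bash
python3 - <<'E'
from h import *
s=telemetry.state();p=s['ee_pos'];q=s['eef_rot'];yaw=2*np.arctan2(q[1],q[0]);print(p,yaw)
ux=np.array([np.cos(yaw),np.sin(yaw),0]);uy=np.array([-ux[1],ux[0],0])
c=vision.camera_info("side");E=np.array(c['extrinsics'])
K=np.array([[c['fx'],0,c['cx']],[0,c['fy'],c['cy']],[0,0,1.]])
def proj(P):
    R=E[:3,:3].T; return cv2.projectPoints(np.float64(P),cv2.Rodrigues(R)[0],-R@E[:3,3],K,np.array([c['k1'],0,0,0.]))[0].reshape(-1,2)
b,_=vision.grab_frame("side"); x0,y0,S=225,185,8
b=cv2.resize(b[y0:y0+75,x0:x0+100],None,fx=S,fy=S,interpolation=2)
def dr(P,col): cv2.polylines(b,[((proj(P)-[x0,y0]+.5)*S).astype(int)],True,col,1)
for sg in(1,-1):
    o=p-[0,0,.017]
    dr([o+ux*a+uy*sg*w for a,w in((-.01,.0145),(.01,.0145),(.01,.0325),(-.01,.0325))],(0,255,0))
    o2=np.array([*p[:2],.06])
    dr([o2+ux*a+uy*sg*w for a,w in((-.01,.0145),(.01,.0145),(.01,.0325),(-.01,.0325))],(0,0,255))
cv2.imwrite("pics/z2.png",b)
E
```

```text
[0.47454467 0.12387066 0.09709707] -0.09005950451855874
```

View pics/z2.png

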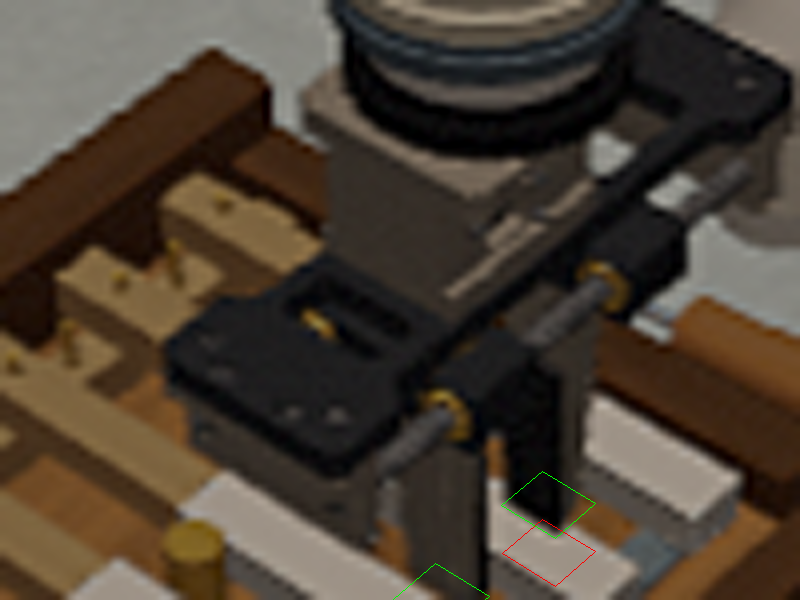

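The right finger tip (around 550,515) matches the predicted outline, and its drop shadow lands on key1. Now I'll press gently, in slow steps, and read the forces.

```bash
python3 -m handwheel '[[0,0,4,0,0.37],[0,0,8,0,0.37],[0,0,12,0,0.37],[0,0,15,0,0.37],[0,0,18,0,0.37],[0,0,20,0,0.37],[0,0,22,0,0.37],[0,0,24,0,0.37],[0,0,25,0,0.37],[0,0,25,0,0.37]]'
python3 -m handwheel '[[0,0,1,0,0.37],[0,0,2,0,0.37],[0,0,3,0,0.37],[0,0,4,0,0.37],[0,0,4,0,0.37],[0,0,4,0,0.37]]'
python3 -m handwheel '[[0,0,0.5,0,0.37],[0,0,1,0,0.37],[0,0,1,0,0.37]]'
```

```text
time: 5.25
ee_pos: [0.474, 0.1237, 0.0715]
eef_rot: [0.999, -0.045, -0.0, 0.0]
ft_force: [-4.2, 0.7, 4.6]
finger_gap: 0.029
time: 6.0
ee_pos: [0.474, 0.1238, 0.0678]
eef_rot: [0.999, -0.045, -0.0, 0.0]
ft_force: [-4.9, -1.1, 10.0]
finger_gap: 0.0288
time: 6.38
ee_pos: [0.4741, 0.1237, 0.0673]
eef_rot: [0.999, -0.045, -0.0, -0.0]
ft_force: [-6.8, -0.6, 17.8]
finger_gap: 0.0291
```

```bash
python3 - <<'E'
from h import *
b,_=vision.grab_frame("side"); s=telemetry.state(); print(s['time'],s['ft_force'],s['moment'],s['ee_pos'])
cv2.imwrite("pics/z3.png",cv2.resize(b[200:300,220:340],None,fx=6,fy=6,interpolation=2))
E
```

```text
6.425 [-7.66112461 -0.44127746 17.18649954] [-0.07951366  1.24487041 -0.01926916] [0.47406056 0.1237586  0.06728075]
```

View pics/z3.png

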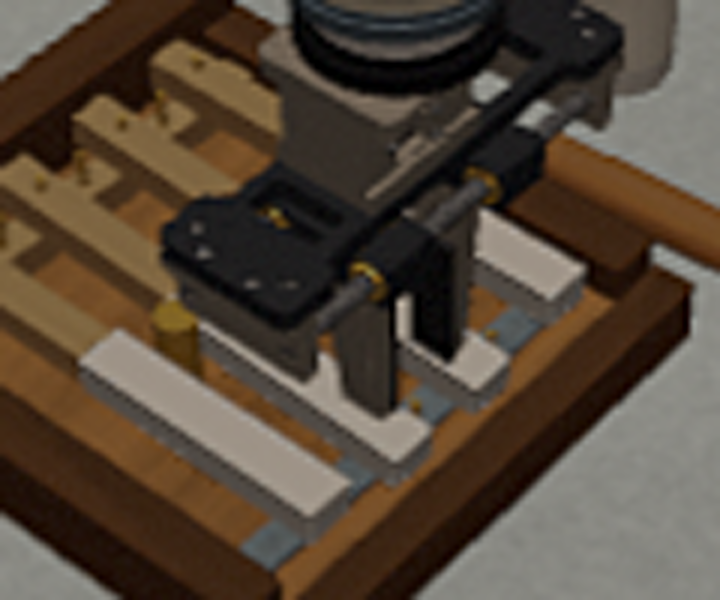

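Both middle keys are clearly down and the outer ones are up. The force steps at a depth of about 9.7 mm, which matches the stop. Holding.

```bash
python3 -m handwheel '[[0,0,0,0,0.37],[0,0,0,0,0.37],[0,0,0,0,0.37],[0,0,0,0,0.37],[0,0,0,0,0.37],[0,0,0,0,0.37],[0,0,0,0,0.37],[0,0,0,0,0.37],[0,0,0,0,0.37],[0,0,0,0,0.37],[0,0,0,0,0.37],[0,0,0,0,0.37],[0,0,0,0,0.37],[0,0,0,0,0.37],[0,0,0,0,0.37],[0,0,0,0,0.37],[0,0,0,0,0.37],[0,0,0,0,0.37],[0,0,0,0,0.37],[0,0,0,0,0.37]]'
python3 -m handwheel '[[0,0,0,0,0.37],[0,0,0,0,0.37],[0,0,0,0,0.37],[0,0,0,0,0.37],[0,0,0,0,0.37],[0,0,0,0,0.37]]'
python3 -m handwheel '[[0,0,-2,0,0.37],[0,0,-4,0,0.37],[0,0,-6,0,0.37],[0,0,-8,0,0.37],[0,0,-10,0,0.37],[0,0,-13,0,0.37],[0,0,-18,0,0.37],[0,0,-28,0,0.37],[0,0,-45,0,0.37],[0,0,-70,0,0.37],[0,0,-95,0,0.37],[0,0,-120,0,0.37],[0,0,-140,0,0.37],[0,0,-150,0,0.37],[0,0,-150,0,0.37],[0,0,-150,0,0.37]]'
python3 -m handwheel '[[-10,0,0,0,0.37],[-30,0,0,0,0.37],[-55,0,0,0,0.37],[-80,0,0,0,0.37],[-105,0,0,0,0.37],[-120,0,0,0,0.37],[-120,0,0,0,0.37],[-120,0,0,0,0.37]]'
python3 - <<'E'
from h import *
a,_=vision.grab_frame("top"); b,_=vision.grab_frame("side")
cv2.imwrite("pics/z4.png",np.hstack([cv2.resize(a[150:290,130:400],(400,400)),cv2.resize(b[185:320,175:345],(400,400),interpolation=2)]))
E
```

```text
time: 8.93
ee_pos: [0.474, 0.1237, 0.0673]
eef_rot: [0.999, -0.045, -0.0, 0.0]
ft_force: [-7.1, -0.1, 17.1]
finger_gap: 0.0292
time: 9.68
ee_pos: [0.474, 0.1238, 0.0673]
eef_rot: [0.999, -0.045, -0.0, -0.0]
ft_force: [-7.1, -0.7, 17.0]
finger_gap: 0.029
time: 11.68
ee_pos: [0.4738, 0.1237, 0.2159]
eef_rot: [0.999, -0.045, -0.0, 0.0]
ft_force: [0.1, -0.0, -1.4]
finger_gap: 0.0285
time: 12.68
ee_pos: [0.3553, 0.1347, 0.2168]
eef_rot: [0.999, -0.045, 0.0, -0.0]
ft_force: [0.3, -0.4, -0.9]
finger_gap: 0.0291
```

View pics/z4.png

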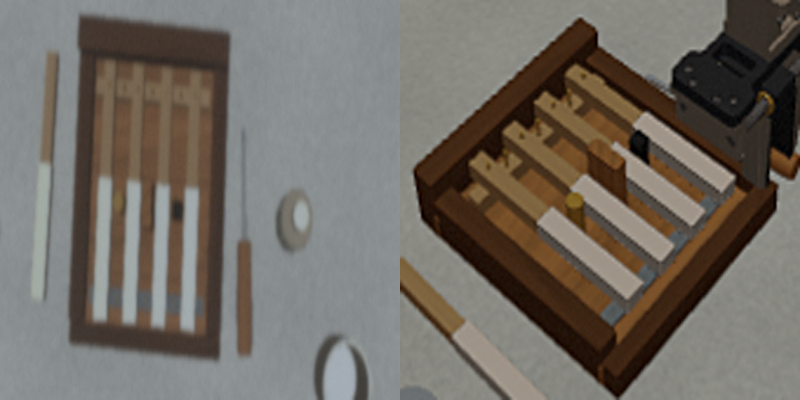

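All four keys are up again, and the block, weight and chock look exactly as they did at the start. The gripper is clear, so I'm handing in.

```bash
python3 -c "
from cell import job; print(job.close_job())"
```

```text
the job is handed in; nothing more can be done
None
```

I pressed key1 and key2, the two keys beside the dip block in the middle gap, together with one fingertip on each. They stayed fully down for about 3.3 s, then I let both rise, moved clear and handed the job in at about 12.8 s of the 45 s allowed. The hand-in gives no verdict.

- **While pressed:** the tool had gone down about 9.7 mm, matching the stop, with a steady 17 N of vertical force. The side picture showed both middle keys down and the outer two up. A sideways force of about 7 N towards the robot also showed; I took it to be friction on the tilting keys and did not check it further.
- **After release:** the pictures show all four keys up and the block, weight and chock looking unmoved. The nearby loose things also look in place, but the pin jar was outside those final crops. I compared these by eye and did not re-measure positions. The gripper is clear, and the force reading is back to about 1 N, as it was before contact.

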